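# Open the cassette's sprung gate and hold it wide

## Task

The gear housing is about to be slid out of the aluminium transport cassette. Stand the tall steel sleeve that blocks the gate upright on the bench, outside the gate's swing, and let go of it; then squeeze the rear catch fully together, then the front catch, and swing the gate (it has a grip post on top) past its detent until it stands wide open, about square to the cassette's front. The gate is sprung: finish with the fingers still holding it wide open, and leave everything else where it is.

Things in the scene. Friction and masses are not known exactly. Their poses are not given: they have to be found in the camera images.
- cassette: Open-topped aluminium cassette fixed to the bench, 216 x 265 mm. Origin on the bench under mid-floor; x points from the gate (front) to the back, y to the latch shelf (top 89 mm up) that carries both catches. Tabs reach 132 mm, the gate's post 145 mm, all else below 105 mm. A sill 8 mm high reaches to x = -145 mm, y -95 to +30 mm.
- gate_hinge (a point): On the gate's upright hinge axis at bench height (cassette frame: x -101, y -80 mm); axes as the cassette's. The gate sweeps a 150 mm radius about it, in front of the cassette. The sleeve is clear when its axis is over 180 mm from here, or over 50 mm away on the -y side.
- gate (a joint): Gate angle (rad): 0 shut, grows as it swings out towards the robot, counter-clockwise from above, stop at 1.7. Gate 150 mm long, 6 mm thick, top 95 mm up; shut, it lies along the cassette's +y. A spring pulls it shut (3.5 N at the post when wide); a ball detent at 0.45-0.75 rad takes about 5 N at the post; let go, it falls back to there. Barred until both catches are squeezed.
- gate_post (a point): On the axis of the gate's grip post, 20 mm below its top: upright round steel post, 16 mm in diameter, on the gate's top edge from 95 to 145 mm above the bench, 105 mm from the hinge axis. Moves with the gate; its y axis points along the gate, away from the hinge.
- rear_catch_mid (a point): Midway between the rear catch's two tabs (cassette frame: x 0, y 118 mm), 114 mm up; axes as the cassette's. Tabs: upright dark steel plates 24 mm wide, 8 mm thick, 90 to 132 mm up, apart along the cassette's x, 50 mm over their outer faces, 30 mm when squeezed. Its flat tongue (top 97 mm up) lies between the front catch's tabs and bars them until this catch is squeezed.
- rear_catch (a joint): How far each tab of the rear catch has moved inward (m): 0 as found, 0.010 fully squeezed. The tabs are linked and move together, about 5 N in all; they stay where they are left.
- front_catch_mid (a point): Midway between the two tabs of the front catch (cassette frame: x -88, y 118 mm), 114 mm above the bench; axes as the cassette's. Tabs of the same size as the rear catch's, but standing apart along the cassette's y; 50 mm over their outer faces, 30 mm when squeezed. Its bolt lies in front of the gate's free end and is drawn back as the tabs are squeezed.
- front_catch (a joint): How far each tab of the front catch has moved inward (m): 0 as found, 0.010 fully squeezed, gate free from 0.006. Linked, about 5 N, stays where left.
- sleeve: Upright plain steel sleeve standing on the bench in front of the gate: 36 mm in diameter, 125 mm high, with a foot flange 52 mm in diameter and 10 mm high; about 0.5 kg. Origin at the centre of its underside, z up along its axis. To pass beside the cassette, grip it near the top.
- housing: Steel gear housing 110 x 120 x 82 mm standing in the cassette. Origin under its centre. Leave alone.
- bearing: Steel bearing ring lying flat on the bench near the cassette's front, 52 mm across, 15 mm high, origin under its centre. Leave alone.
- parts_bin: Open grey plastic bin 110 x 170 x 50 mm on the bench, origin under its centre. Leave alone.
- screwdriver: Screwdriver lying on the bench, along its own x. Leave alone.
- oil_jar: Amber jar with a black cap, 60 mm across, 100 mm high, origin under its centre. Leave alone.
- wrench: Steel wrench lying on the bench, along its own x. Leave alone.
- gear_blank: Stepped steel gear blank, 68 mm across, 34 mm high, origin under its centre. Leave alone.

How it is judged:
By the outcome, as a careful person would: the job done as asked, in the order asked, and still so for the second after the job is handed in, while the arm keeps its last pose, push and grip.
It also fails if it takes over 72 s, if anything falls off the work surface, if the arm or the gripper's body presses on something with over 40 N, if the wrist force passes 120 N, or if a joint passes its speed limit or range.

## Robot

A 7-joint arm with a two-finger parallel gripper is mounted at the origin on the work surface. World frame = base frame: x ahead of the robot, y to its left, z up, the work surface at z = 0. Lengths are in m, angles in rad, forces in N, time in s.
With the tool pointing down it reaches from about 0.4 to 0.85 m from the base axis. Payload 10.4 kg.
Tool frame: the origin (TCP) lies midway between the tips of the shut fingers; the grasp point (between the pads) lies 19 mm behind it; z points along the fingers, y is the line along which they close (so a half turn about z gives the same grasp; the last joint's range is limited). The gripper opens to 87 mm and grips with 3 to 60 N. Pads are 19 mm wide; open, the fingers measure 117 mm over their backs; the gripper's body (75 mm by 190 mm) begins 51 mm behind the grasp point.
Start: joints at [1.255, 0.332, -0.065, 1.46, 0.022, 1.35, -0.088], TCP at [0.18, -0.598, 0.223] pointing down, gripper open.
Joint ranges: [-2.6, 2.6], [-0.5, 2.12], [-1.47, 1.34], [0.16, 2.42], [-1.27, 4.41], [0.06, 2.06], [-2.6, 2.6]. Speed limits (rad/s): [2.22, 2.22, 2.79, 2.79, 3.14, 3.14, 3.14].

## Interface

Orientations are given as a rotation vector (axis times angle).
In Python, from rig import ctrl, cams, finish_job gives the robot as it stands (ctrl), with the cameras (cams) and the job as plain functions.
- The arm moves only by the tool pendant, called after "Request:" as a command line: name --argument value ..., lists and objects as JSON in quotes. Schema: {"type":"object","properties":{"increments":{"type":"array","items":{"type":"number"},"minItems":5,"maxItems":25},"squeeze":{"type":"number"},"only":{"type":"string"},"quiet":{"type":"boolean"},"lines":{"type":"string"}},"required":["increments"],"additionalProperties":false}. increments is one flat list of numbers that holds 1 to 5 rows one after another, with no inner brackets; each row has 5 numbers: the finger opening in m, then dx, dy, dz in m, then a turn about the tool's z in rad; each row is the pose to reach, as a shift and turn from the pose commanded when the call began, along the tool's axes at that moment; what a row does not reach only later rows make up. A row lasts 1/10 s, in which the tool goes at most 0.05 m and 0.15 rad, less where a joint would pass 70% of its speed; a pose out of reach is approached as far as the arm can. The fingers move at their own pace and stop on an object; squeeze is the grip in N (left out, the last holds). Time passes only in rows, so rows that do not move let the fingers close. The tool returns the time, the measured TCP pose, the force, the opening and the grip force at its end. only (a regular expression) keeps the lines of the reply that match it, lines (a string "A,B") keeps lines A to B, and quiet returns only ok. Input that does not fit is refused with a message, and nothing moves.
- ctrl.observe(): the state, without advancing time (a new reading comes with each control period).
- cams.read_camera(name): name is "scene" or "side" or "wrist"; returns a dict with "color" (480x640x3 uint8, blue, green, red), "fx", "fy", "cx", "cy" (pixels), "D" ([k1, k2, p1, p2, k3] as OpenCV has them; the pictures are not rectified), "xyz" and "rotation" of the camera in the world; the wrist camera has in their place "hand_eye" (4x4, takes a point from camera to tool coordinates, whose origin is the TCP and whose axes are the flange's). Camera axes: x right, y up, looking along -z (the intrinsics and any distortion apply to the point x, -y, -z); pixel columns grow to the right and rows downward; lengths in m; the calibration is good to about 2 mm. A picture is of the moment at which its call begins: read the wrist's pose just before it. There is no depth.
- finish_job(): hands the job in; it is judged then, once.
The state is a dict: "t": time; "qpos": joint angles; "joint_vel": joint speeds; "joint_torque": joint torques, N m; "position": TCP position; "tool_rot": TCP orientation; "force": force on the tool from outside, world axes, zero at the start; "ft_torque": the same for the moment, N m; "finger_gap": finger opening in m; "gripper_force": force on a finger pad.
Only numpy, scipy, OpenCV 4.12 (cv2) and the standard library are available. Lean on these libraries where they do the work, as an engineer would, in place of code of your own. Each camera call takes 0.05 s, during which the arm holds its last target. There are 200 camera calls.

## Working session

There is one attempt and no reset: what is moved stays moved. The work goes in short steps, Python scripts to look and compute and a tool call to move; the robot and the scene stay as the last step left them, time stands still between calls to the robot, and variables do not carry over. Pictures are saved under pics/ and viewed, at most 10 in all, crops included, and the job is handed in when it is done.

```bash
ls; mkdir -p pics; python3 - <<'E'
from rig import ctrl, cams, finish_job
import cv2
for n in ("scene","side"):
    c=cams.read_camera(n); cv2.imwrite(f"pics/{n}0.png",c["color"]); print(n,{k:v for k,v in c.items() if k!="color"})
s=ctrl.observe(); print(s["t"],s["position"],s["tool_rot"],s["finger_gap"])
E
```

```text
pics
rig.py
scene {'fx': 482.9740955490391, 'fy': 482.9740955490391, 'cx': 319.4001470888912, 'cy': 235.34831701348682, 'D': array([0.01567791, 0.        , 0.        , 0.        , 0.        ]), 'xyz': array([ 1.09122462, -0.59415243,  1.25750227]), 'rotation': array([0.58694359, 0.2346474 , 0.74698389])}
side {'fx': 440.3813284672137, 'fy': 440.3813284672137, 'cx': 322.7100878658434, 'cy': 231.7619859859416, 'D': array([-0.00250878,  0.        ,  0.        ,  0.        ,  0.        ]), 'xyz': array([-0.082396  ,  0.64449155,  1.07145495]), 'rotation': array([ 0.34721784, -0.86753467, -2.23055227])}
0.1 [ 0.18027716 -0.59809606  0.22190887] [-3.10685932e+00 -4.58090292e-01  3.24529887e-04] 0.08685241965627404
```

View pics/scene0.png

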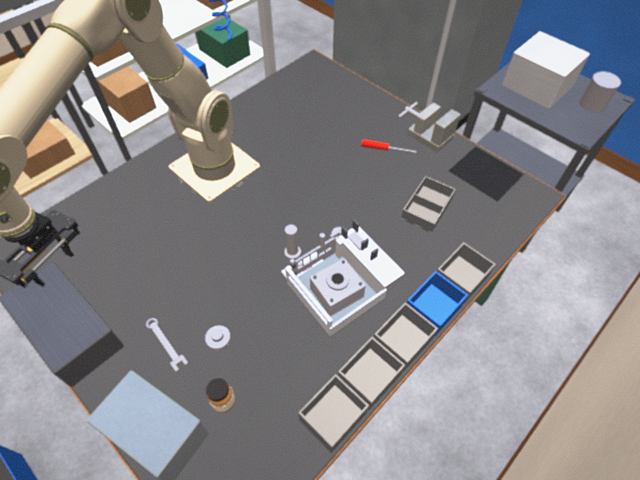

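View pics/side0.png

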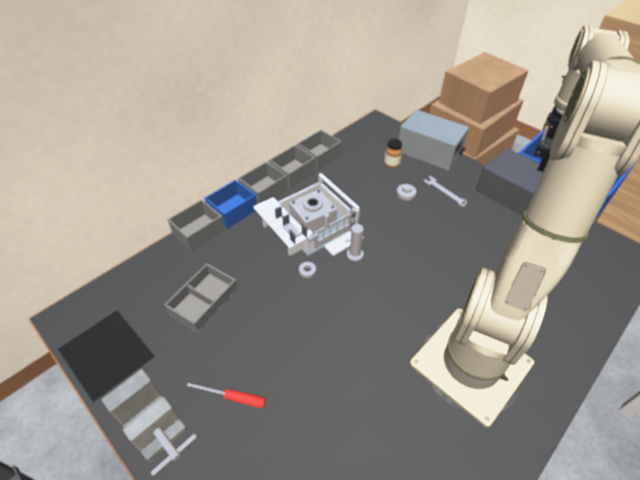

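The scene view shows the cassette around (335,285), with the sleeve at (291,240), the bearing near (336,233) and the catches near (355,240). In the side view the cassette is at (310,215), the sleeve at (356,242) and the bearing at (308,269). I'll zoom in on both.

```bash
python3 - <<'E'
import cv2,numpy as np
a=cv2.imread("pics/scene0.png")[215:340,275:410]; b=cv2.imread("pics/side0.png")[165:290,245:375]
f=lambda i:cv2.resize(i,(400*1,int(i.shape[0]*400/i.shape[1])),interpolation=cv2.INTER_CUBIC)
a=cv2.resize(a,None,fx=4.4,fy=4.4,interpolation=cv2.INTER_CUBIC);cv2.imwrite("pics/a.png",a)
b=cv2.resize(b,None,fx=4.4,fy=4.4,interpolation=cv2.INTER_CUBIC);cv2.imwrite("pics/b.png",b)
E
```

```text
(no output)
```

View pics/a.png

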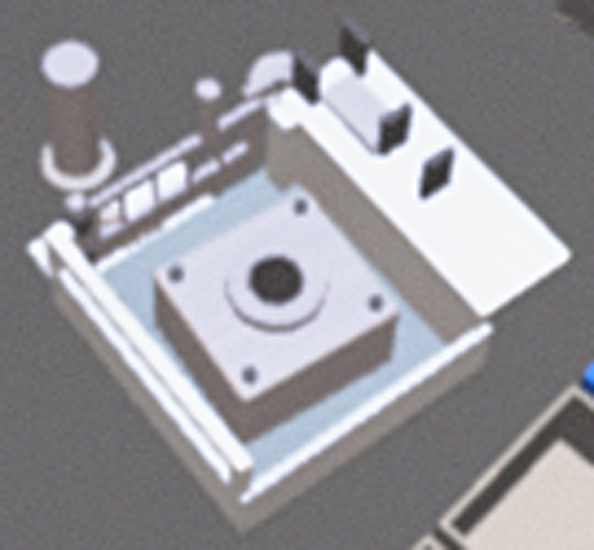

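View pics/b.png

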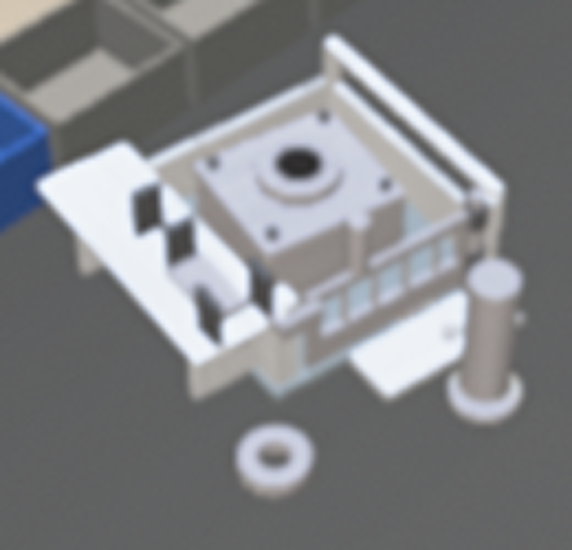

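The tabs show as dark plates. In crop a, the front pair is at (355,45) and (305,77), and the rear pair at (396,130) and (437,172). The sleeve top is at (70,63) and the post top at (208,88). In crop b, the front pair is at (208,312) and (262,285), the rear pair at (147,208) and (180,240), the sleeve top at (495,280) and the post top at (360,217).

```bash
cat > h.py <<'E'
import numpy as np,cv2
from scipy.spatial.transform import Rotation as R
def cam_pose(c,s=None):
    if "xyz" in c: return R.from_rotvec(c["rotation"]).as_matrix(),np.array(c["xyz"])
    T=np.eye(4);T[:3,:3]=R.from_rotvec(s["tool_rot"]).as_matrix();T[:3,3]=s["position"];T=T@c["hand_eye"];return T[:3,:3],T[:3,3]
def K(c): return np.array([[c["fx"],0,c["cx"]],[0,c["fy"],c["cy"]],[0,0,1]])
def ray(c,p,s=None):
    u=cv2.undistortPoints(np.array([[p]],float),K(c),c["D"])[0,0]
    M,o=cam_pose(c,s);d=M@[u[0],-u[1],-1];return o,d/np.linalg.norm(d)
def onplane(c,p,z,s=None):
    o,d=ray(c,p,s);return o+d*(z-o[2])/d[2]
def tri(rs):
    A=sum(np.eye(3)-np.outer(d,d) for o,d in rs);b=sum((np.eye(3)-np.outer(d,d))@o for o,d in rs)
    return np.linalg.solve(A,b)
def proj(c,P,s=None):
    M,o=cam_pose(c,s);q=M.T@(np.array(P)-o);q=np.array([q[0],-q[1],-q[2]])
    return cv2.projectPoints(q[None],np.zeros(3),np.zeros(3),K(c),c["D"])[0][0,0]
E
python3 - <<'E'
from h import *
from rig import ctrl, cams, finish_job
A=cams.read_camera("scene");B=cams.read_camera("side")
k=4.4
pa=lambda p:((p[0]+.5)/k-.5+275,(p[1]+.5)/k-.5+215); pb=lambda p:((p[0]+.5)/k-.5+245,(p[1]+.5)/k-.5+165)
pts=dict(f_out=((355,45),(208,312)),f_in=((305,77),(262,285)),r_f=((396,130),(180,240)),r_b=((437,172),(147,208)),sleeve=((70,63),(495,280)),post=((208,88),(360,217)))
z=dict(sleeve=.125,post=.145)
T={}
for n,(a,b) in pts.items():
    zz=z.get(n,.111);t=tri([ray(A,pa(a)),ray(B,pb(b))]);T[n]=t
    print(n,onplane(A,pa(a),zz).round(4),onplane(B,pb(b),zz).round(4),t.round(4))
f=(T["f_out"]+T["f_in"])/2;r=(T["r_f"]+T["r_b"])/2
v=r-f;print("front mid",f,"rear mid",r,np.linalg.norm(v[:2]),"yaw",np.arctan2(v[1],v[0]))
x=v[:2]/np.linalg.norm(v[:2]);y=np.array([-x[1],x[0]])
o=(f[:2]+r[:2])/2+44*.001*x-.118*y
print("origin",o,"x",x,"y",y,"hinge",o-.101*x-.080*y,"post pred",o-.101*x+.025*y)
s=T["sleeve"][:2]-o;print("sleeve cass",s@x,s@y)
d=T["f_out"]-T["f_in"];print("ydir yaw-90",np.arctan2(d[1],d[0])-np.pi/2)
b=onplane(B,pb((275,452)),.015);bb=b[:2]-o;print("bearing",b,bb@x,bb@y)
for n,c,p in (("jar",A,(219,385)),("gear",A,(217,335))): 
  q=onplane(c,p,.09 if n=="jar" else .034);print(n,q.round(3))
E
```

```text
f_out [0.5766 0.0931 0.111 ] [0.5811 0.0896 0.111 ] [0.5784 0.0914 0.1144]
f_in [0.5705 0.0501 0.111 ] [0.5732 0.0473 0.111 ] [0.5716 0.0488 0.1134]
r_f [0.6419 0.0602 0.111 ] [0.6437 0.0579 0.111 ] [0.6424 0.0591 0.1128]
r_b [0.6823 0.0539 0.111 ] [0.6831 0.0532 0.111 ] [0.6825 0.0536 0.1116]
sleeve [ 0.4583 -0.0576  0.125 ] [ 0.4567 -0.0564  0.125 ] [ 0.4575 -0.0572  0.1238]
post [ 0.5472 -0.0189  0.145 ] [ 0.5481 -0.021   0.145 ] [ 0.5475 -0.0199  0.1462]
front mid [0.5750152  0.07008169 0.11390668] rear mid [0.6624942  0.05630766 0.11221508] 0.08855676177050885 yaw -0.15617307524594962
origin [ 0.64386561 -0.06021295] x [ 0.98782975 -0.155539  ] y [0.155539   0.98782975] hinge [ 0.53165168 -0.12352989] post pred [ 0.54798328 -0.01980777]
sleeve cass -0.1845682077873257 -0.02597861343675942
ydir yaw-90 -0.15962431826703183
bearing [0.5199034  0.08964615 0.015     ] -0.1457624954609817 0.12875431502754064
jar [ 0.653 -0.486  0.09 ]
gear [ 0.521 -0.399  0.034]
```

The two views agree to about 1 mm. Cassette yaw is about -0.157 and the sleeve is at about (0.4575,-0.057). I'll write a helper that gives tool-axis shifts, then move to hover above the sleeve.

```bash
cat >> h.py <<'E'
def to(target,yaw_line=None):
    """print tool-axis shift from measured pose to world TCP target, and tool-z turn to bring tool y onto a world line angle"""
    from rig import ctrl, cams, finish_job
    s=ctrl.observe();M=R.from_rotvec(s["tool_rot"]).as_matrix();d=M.T@(np.array(target)-s["position"])
    cur=np.arctan2(M[1,1],M[0,1]);print("t",round(s["t"],2),"pos",s["position"].round(4),"shift",d.round(4),"ylineangle",round(cur,3),"tilt z",M[:,2].round(4),"q7",round(s["qpos"][6],3))
    if yaw_line is not None:
        w=(yaw_line-cur+np.pi/2)%np.pi-np.pi/2;print("turn",round(-w,3),"or",round(-w+np.pi,3),round(-w-np.pi,3))
E
python3 -c "
from h import *
to((.4575,-.0572,.223),2.985)"
```

Request:
pendant --increments '[0.087,0.02,-0.02,0,0,0.087,0.05,-0.05,0,0,0.087,0.08,-0.08,0,0,0.087,0.11,-0.11,0,0,0.087,0.14,-0.14,0,0]'

```text
t: 0.7
position: [0.2746, -0.4223, 0.2225]
tool_rot: [3.108, 0.458, -0.0]
force: [0.3, 0.0, -0.2]
finger_gap: 0.0867
gripper_force: 0.0
```

Request:
pendant --increments '[0.087,0.03,-0.03,0,0,0.087,0.06,-0.06,0,0,0.087,0.09,-0.09,0,0,0.087,0.12,-0.12,0,0,0.087,0.15,-0.15,0,0]'

```text
t: 1.2
position: [0.3748, -0.2354, 0.2226]
tool_rot: [3.107, 0.458, 0.0]
force: [1.0, -0.7, -0.5]
finger_gap: 0.0872
gripper_force: 0.0
```

Request:
pendant --increments '[0.087,0.03,-0.03,0,0,0.087,0.06,-0.06,0,0,0.087,0.09,-0.1,0,0,0.087,0.11,-0.12,0,0,0.087,0.12,-0.14,0,0]'

```text
t: 1.7
position: [0.4497, -0.0662, 0.2226]
tool_rot: [-3.107, -0.462, -0.001]
force: [-0.5, -1.6, 0.4]
finger_gap: 0.0872
gripper_force: 0.0
```

```bash
python3 - <<'E'
from h import *
from rig import ctrl, cams, finish_job
to((.4575,-.0572,.223),2.985)
s=ctrl.observe();c=cams.read_camera("wrist");cv2.imwrite("pics/w1.png",c["color"])
print("sleeve top pred px",proj(c,(.4575,-.0572,.125),s),"post",proj(c,(.548,-.0198,.145),s))
g=c["color"]
E
```

```text
t 1.7 pos [ 0.4497 -0.0662  0.2226] shift [ 0.0101 -0.0063 -0.0004] ylineangle -1.276 tilt z [ 5.e-04  2.e-04 -1.e+00] q7 -1.211
turn -1.119 or 2.022 -4.261
sleeve top pred px [303.79180255 227.19344452] post [284.60270144  57.75674098]
```

View pics/w1.png

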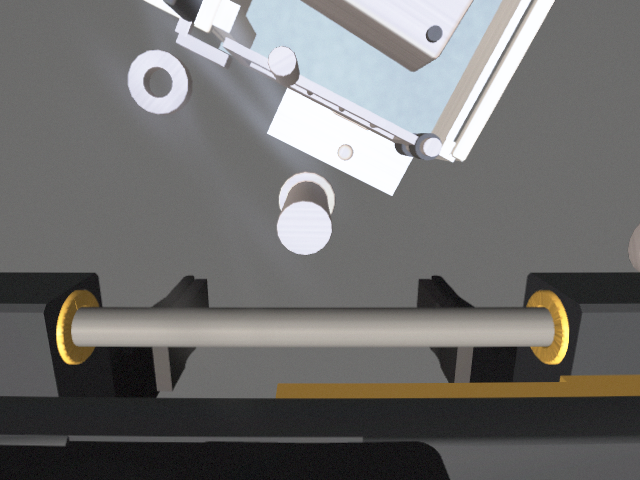

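The wrist view confirms the estimates. The sleeve top is at (304,228) against a predicted (304,227), the post at (283,61), and the bearing at (158,82). I'll descend and grip.

Request:
pendant --increments '[0.087,0.011,-0.007,0,0,0.087,0.011,-0.007,0.02,0,0.087,0.011,-0.007,0.05,0,0.087,0.011,-0.007,0.08,0,0.087,0.011,-0.007,0.1,0]'

```text
t: 2.25
position: [0.4564, -0.0586, 0.1206]
tool_rot: [-3.108, -0.458, 0.003]
force: [0.1, 0.1, -0.3]
finger_gap: 0.0871
gripper_force: 0.0
```

Request:
pendant --increments '[0.087,0,0,0.02,0,0.087,0,0,0.033,0,0.087,0,0,0.033,0,0.06,0,0,0.033,0,0.04,0,0,0.033,0]' --squeeze 30

```text
t: 2.75
position: [0.4581, -0.0586, 0.0905]
tool_rot: [3.107, 0.458, 0.002]
force: [0.2, -0.6, 0.8]
finger_gap: 0.0782
gripper_force: 0.0
```

Request:
pendant --increments '[0.02,0,0,0,0,0.02,0,0,0,0,0.02,0,0,0,0,0.02,0,0,0,0]' --squeeze 30

```text
t: 3.15
position: [0.4575, -0.0585, 0.0897]
tool_rot: [3.108, 0.458, 0.0]
force: [0.1, 1.0, 0.8]
finger_gap: 0.047
gripper_force: 0.0
```

```bash
python3 -c "
from h import *
to((.4575,-.0572,.089))"
```

```text
t 3.15 pos [ 0.4575 -0.0585  0.0897] shift [ 0.0004 -0.0013  0.0007] ylineangle -1.278 tilt z [ 3.e-04 -2.e-04 -1.e+00] q7 -1.334
```

Request:
pendant --increments '[0.02,0,-0.001,0,0,0.02,0,-0.001,0,0,0.02,0,-0.001,0,0,0.02,0,-0.001,0,0,0.02,0,-0.001,0,0]' --squeeze 30

```text
t: 3.65
position: [0.4571, -0.0577, 0.0896]
tool_rot: [3.108, 0.458, 0.0]
force: [-0.0, -1.4, 0.2]
finger_gap: 0.0353
gripper_force: 29.9
```

```bash
python3 -c "
from h import *
to((.4575,-.25,.089))"
```

```text
t 3.65 pos [ 0.4571 -0.0577  0.0896] shift [-0.0551  0.1843  0.0006] ylineangle -1.278 tilt z [ 1.e-04 -2.e-04 -1.e+00] q7 -1.336
```

Request:
pendant --increments '[0.02,0,0,-0.01,0,0.02,0,0,-0.02,0,0.02,0,0,-0.03,0,0.02,0,0,-0.03,0]' --squeeze 30

```text
t: 4.05
position: [0.458, -0.0576, 0.1212]
tool_rot: [3.107, 0.458, 0.004]
force: [-0.1, -0.6, -6.3]
finger_gap: 0.035
gripper_force: 29.9
```

Request:
pendant --increments '[0.02,-0.005,0.015,0,0,0.02,-0.015,0.045,0,0,0.02,-0.025,0.075,0,0,0.02,-0.035,0.105,0,0,0.02,-0.045,0.135,0,0]'

```text
t: 4.55
position: [0.4526, -0.201, 0.1194]
tool_rot: [3.108, 0.458, -0.0]
force: [0.8, -0.1, -6.2]
finger_gap: 0.035
gripper_force: 29.9
```

Request:
pendant --increments '[0.02,-0.008,0.03,0,0,0.02,-0.01,0.044,0,0,0.02,-0.01,0.049,0,0,0.02,-0.01,0.049,0,0,0.02,-0.01,0.049,0.01,0]'

```text
t: 5.05
position: [0.4587, -0.2484, 0.1103]
tool_rot: [3.107, 0.461, 0.003]
force: [0.3, 0.5, -7.1]
finger_gap: 0.0351
gripper_force: 29.9
```

Request:
pendant --increments '[0.02,0,0,0.006,0,0.02,0,0,0.012,0,0.02,0,0,0.016,0,0.02,0,0,0.018,0,0.02,0,0,0.018,0]'

```text
t: 5.55
position: [0.4574, -0.2495, 0.0913]
tool_rot: [-3.108, -0.458, 0.0]
force: [-0.2, 0.2, -6.1]
finger_gap: 0.0353
gripper_force: 29.9
```

```bash
python3 - <<'E'
from h import *
to((.4575,-.25,.0896))
from rig import ctrl, cams, finish_job
c=cams.read_camera("side");p=proj(c,(.4575,-.25,.06));x,y=p.astype(int);print(p)
cv2.imwrite("pics/s2.png",cv2.resize(c["color"][y-75:y+75,x-130:x+70],(800,600),interpolation=cv2.INTER_CUBIC))
E
```

```text
t 5.55 pos [ 0.4574 -0.2495  0.0913] shift [-0.0001  0.0005  0.0017] ylineangle -1.278 tilt z [-3.e-04  2.e-04 -1.e+00] q7 -0.976
[395.07810052 210.73743386]
```

Request:
pendant --increments '[0.02,0,0,0.001,0,0.02,0,0,0.0017,0,0.02,0,0,0.002,0,0.02,0,0,0.002,0]'

```text
t: 6.0
position: [0.4576, -0.2497, 0.0897]
tool_rot: [3.108, 0.458, 0.0]
force: [1.0, 0.2, -5.9]
finger_gap: 0.0353
gripper_force: 29.9
```

Request:
pendant --increments '[0.05,0,0,0,0,0.087,0,0,0,0,0.087,0,0,0,0,0.087,0,0,0,0,0.087,0,0,0,0]'

```text
t: 6.5
position: [0.4577, -0.2496, 0.0897]
tool_rot: [3.108, 0.458, 0.001]
force: [0.1, -0.5, 0.1]
finger_gap: 0.0671
gripper_force: 0.0
```

Request:
pendant --increments '[0.087,0,0,0,0,0.087,0,0,-0.03,0,0.087,0,0,-0.07,0,0.087,0,0,-0.11,0,0.087,0,0,-0.15,0]'

```text
t: 7.0
position: [0.4573, -0.2494, 0.2412]
tool_rot: [3.108, 0.459, 0.0]
force: [0.0, -0.7, 0.6]
finger_gap: 0.0865
gripper_force: 0.0
```

```bash
python3 - <<'E'
from h import *
# cassette frame
x=np.array([.98783,-.15554]);y=np.array([.15554,.98783]);o=np.array([.64387,-.06021])
print(o+.118*y)
to((*(o+.118*y),.16),2.985)
from rig import ctrl, cams, finish_job
c=cams.read_camera("side");p=proj(c,(.4575,-.25,.06));xx,yy=p.astype(int);print(p)
cv2.imwrite("pics/s2.png",cv2.resize(c["color"][yy-75:yy+75,xx-130:xx+70],(800,600),interpolation=cv2.INTER_CUBIC))
E
```

```text
[0.66222372 0.05635394]
t 7.0 pos [ 0.4573 -0.2494  0.2412] shift [ 0.2845 -0.2335  0.0812] ylineangle -1.278 tilt z [ 1.e-04 -1.e-04 -1.e+00] q7 -0.913
turn -1.121 or 2.02 -4.263
[395.07810052 210.73743386]
```

View pics/s2.png

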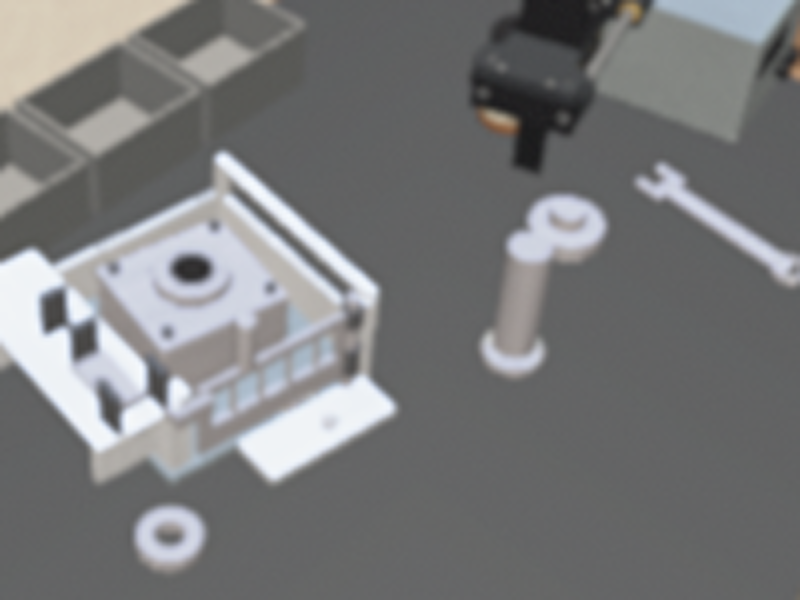

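The side view shows the sleeve upright at crop (515,350), about 136 mm on the hinge's -y side. Next is the rear catch.

Request:
pendant --increments '[0.087,0.02,-0.02,0,-0.1,0.087,0.05,-0.04,0,-0.24,0.087,0.08,-0.065,0.01,-0.36,0.087,0.12,-0.095,0.02,-0.48,0.087,0.15,-0.12,0.02,-0.6]'

```text
t: 7.55
position: [0.567, -0.0892, 0.2182]
tool_rot: [-2.829, -1.363, 0.001]
force: [0.7, -0.1, 0.2]
finger_gap: 0.087
gripper_force: 0.0
```

```bash
python3 -c "
from h import *
to((.6622,.0564,.2),2.985)"
```

```text
t 7.55 pos [ 0.567  -0.0892  0.2182] shift [ 0.1732 -0.0163  0.0182] ylineangle -0.673 tilt z [-1.1e-03  7.0e-04 -1.0e+00] q7 -0.731
turn -0.516 or 2.626 -3.658
```

Request:
pendant --increments '[0.087,0.03,-0.003,0,-0.12,0.087,0.07,-0.006,0.01,-0.26,0.087,0.11,-0.01,0.02,-0.39,0.087,0.15,-0.013,0.02,-0.5,0.087,0.17,-0.016,0.02,-0.52]'

```text
t: 8.05
position: [0.6613, 0.0547, 0.1984]
tool_rot: [-2.381, -2.046, -0.001]
force: [-1.0, -0.7, 0.8]
finger_gap: 0.0869
gripper_force: 0.0
```

Request:
pendant --increments '[0.087,0,0,0,0,0.087,0,0,0,0]'

```text
t: 8.25
position: [0.6605, 0.051, 0.199]
tool_rot: [-2.39, -2.039, 0.001]
force: [-0.4, -0.2, 0.1]
finger_gap: 0.0872
gripper_force: 0.0
```

```bash
python3 - <<'E'
from h import *
from rig import ctrl, cams, finish_job
to((.6622,.0564,.107),2.985)
s=ctrl.observe();c=cams.read_camera("wrist");cv2.imwrite("pics/w2.png",c["color"])
x=np.array([.98783,-.15554]);y=np.array([.15554,.98783]);o=np.array([.64387,-.06021])
for n,P in dict(rmid=(0,.118),fmid=(-.088,.118),r1=(-.021,.118),r2=(.021,.118),f1=(-.088,.097),f2=(-.088,.139)).items():
    print(n,proj(c,(*(o+P[0]*x+P[1]*y),.132),s).round(1))
E
```

```text
t 8.25 pos [0.6605 0.051  0.199 ] shift [0.0056 0.0008 0.092 ] ylineangle -0.158 tilt z [-6.e-04 -1.e-04 -1.e+00] q7 -0.531
turn -0.001 or 3.14 -3.143
rmid [313.5 247.3]
fmid [159.6 247.5]
r1 [276.7 247.4]
r2 [350.4 247.3]
f1 [162.9 282.1]
f2 [156.2 211.3]
```

View pics/w2.png

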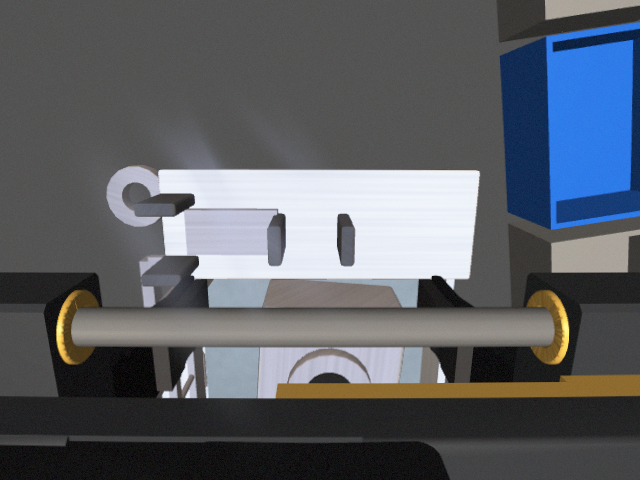

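The wrist view shows the rear tabs at (277,240) and (346,240), and the front tabs at (165,204) and (170,270). I'll compare these with the predicted silhouettes.

```bash
cat > tabs.py <<'E'
from h import *
from rig import ctrl, cams, finish_job
x=np.array([.98783,-.15554]);y=np.array([.15554,.98783]);o=np.array([.64387,-.06021])
def chk(img,s,c,offs):
    m=((img.max(2)<95)).astype(np.uint8);m[275:]=0
    n,l,st,ce=cv2.connectedComponentsWithStats(m)
    for i in range(1,n):
        if 300<st[i,4]<4000: print("blob",st[i],ce[i].round(1))
    for n,(cx,cy,hx,hy) in offs.items():
        P=np.array([proj(c,(*(o+(cx+a*hx)*x+(cy+b*hy)*y),z),s) for a in(-1,1) for b in(-1,1) for z in(.09,.132)])
        mn,mx=P.min(0),P.max(0);print(n,np.r_[mn,mx-mn].round(1))
E
python3 - <<'E'
from tabs import *
s=ctrl.observe();c=cams.read_camera("wrist")
chk(c["color"],s,c,dict(r1=(-.021,.118,.004,.012),r2=(.021,.118,.004,.012),f2=(-.088,.139,.012,.004)))
E
```

```text
blob [ 553   27   87  162 1988] [619.7  84.7]
blob [122 182  72  32 901] [159.8 196.2]
blob [337 212  16  48 305] [341.5 227.9]
blob [144 254  55  21 730] [175.4 263.9]
r1 [268.7 211.3  19.2  54.3]
r2 [338.4 211.1  19.2  54.3]
f2 [133.7 192.   63.9  24.6]
```

Request:
pendant --increments '[0.087,0.0055,0,0.01,0,0.087,0.0055,0,0.035,0,0.087,0.0055,0,0.06,0,0.087,0.0055,0,0.08,0,0.087,0.0055,0,0.092,0]'

```text
t: 8.85
position: [0.6605, 0.0556, 0.1053]
tool_rot: [-2.39, -2.037, 0.003]
force: [0.9, 0.3, 0.0]
finger_gap: 0.0871
gripper_force: 0.0
```

Request:
pendant --increments '[0.065,0,0,0,0,0.055,0,0,0,0,0.055,0,0,0,0,0.055,0,0,0,0]' --squeeze 20

```text
t: 9.25
position: [0.6621, 0.0566, 0.1087]
tool_rot: [2.389, 2.038, 0.002]
force: [0.5, -1.2, 0.5]
finger_gap: 0.0629
gripper_force: 0.0
```

```bash
python3 -c "
from h import *
to((.6622,.0564,.107),2.985)"
```

```text
t 9.25 pos [0.6621 0.0566 0.1087] shift [-0.0002  0.0001  0.0017] ylineangle -0.158 tilt z [ 0.0017  0.     -1.    ] q7 -0.574
turn -0.002 or 3.14 -3.143
```

Request:
pendant --increments '[0.045,0,-0.0005,0.001,0,0.035,0,-0.0005,0.001,0,0.025,0,-0.0005,0.001,0,0.02,0,-0.0005,0.001,0,0.02,0,-0.0005,0.001,0]' --squeeze 20

```text
t: 9.75
position: [0.6606, 0.0567, 0.1067]
tool_rot: [-2.389, -2.039, 0.001]
force: [-5.7, -0.2, 5.9]
finger_gap: 0.0295
gripper_force: 20.0
```

Request:
pendant --increments '[0.02,0,0,0,0,0.02,0,0,0,0,0.02,0,0,0,0,0.02,0,0,0,0]' --squeeze 20

```text
t: 10.15
position: [0.6606, 0.0568, 0.1067]
tool_rot: [-2.389, -2.039, 0.001]
force: [-6.0, -0.2, 6.0]
finger_gap: 0.0294
gripper_force: 20.0
```

The rear catch is fully squeezed, at a 29.4 mm opening. Next I release, lift, move to the front catch and turn.

Request:
pendant --increments '[0.04,0,0,0,0,0.06,0,0,0,0,0.087,0,0,0,0,0.087,0,0,0,0,0.087,0,0,-0.01,0]'

```text
t: 10.65
position: [0.6604, 0.0563, 0.1155]
tool_rot: [-2.389, -2.038, 0.003]
force: [-0.6, -0.2, 0.0]
finger_gap: 0.0616
gripper_force: 0.0
```

Request:
pendant --increments '[0.087,0,0,-0.02,0,0.087,0,0,-0.05,0,0.087,0,0,-0.07,-0.1,0.087,0,-0.03,-0.07,-0.24,0.087,0,-0.06,-0.07,-0.38]'

```text
t: 11.15
position: [0.6018, 0.0665, 0.1878]
tool_rot: [1.954, 2.458, 0.002]
force: [-0.9, 0.6, 0.4]
finger_gap: 0.0867
gripper_force: 0.0
```

Request:
pendant --increments '[0.087,0,0,0,-0.14,0.087,0,0,0,-0.28,0.087,0,0,0,-0.42,0.087,0,0,0,-0.56,0.087,0,0,0,-0.7]'

```text
t: 11.65
position: [0.602, 0.066, 0.1875]
tool_rot: [0.993, 2.98, 0.0]
force: [-0.3, 0.7, 0.2]
finger_gap: 0.0867
gripper_force: 0.0
```

Request:
pendant --increments '[0.087,0,0,0,-0.14,0.087,0,0,0,-0.28,0.087,0,0,0,-0.42,0.087,0,0,0,-0.49,0.087,0,0,0,-0.49]'

```text
t: 12.15
position: [0.602, 0.0659, 0.1872]
tool_rot: [0.248, 3.131, 0.0]
force: [-0.5, -0.8, -0.2]
finger_gap: 0.0868
gripper_force: 0.0
```

```bash
python3 - <<'E'
from tabs import *
to((.5747,.0701,.107),1.414)
s=ctrl.observe();c=cams.read_camera("wrist");cv2.imwrite("pics/w3.png",c["color"])
chk(c["color"],s,c,dict(r1=(-.011,.118,.004,.012),r2=(.011,.118,.004,.012),f1=(-.088,.097,.012,.004),f2=(-.088,.139,.012,.004)))
E
```

```text
t 12.15 pos [0.602  0.0659 0.1872] shift [ 0.0276 -0.0002  0.0801] ylineangle 1.413 tilt z [ 6.e-04  1.e-04 -1.e+00] q7 0.904
turn -0.001 or 3.14 -3.143
blob [312  90  30  33 768] [326.5 106. ]
blob [265 179  19  45 312] [277.4 195.4]
blob [339 179  18  50 341] [344.1 197.6]
blob [  0 212  96  63 630] [ 21.9 259.8]
r1 [289.5 307.9  41.9  42.3]
r2 [290.1 337.8  40.9  45.9]
f1 [262.1 180.5  21.5  53.6]
f2 [337.3 180.4  20.6  53.5]
```

View pics/w3.png

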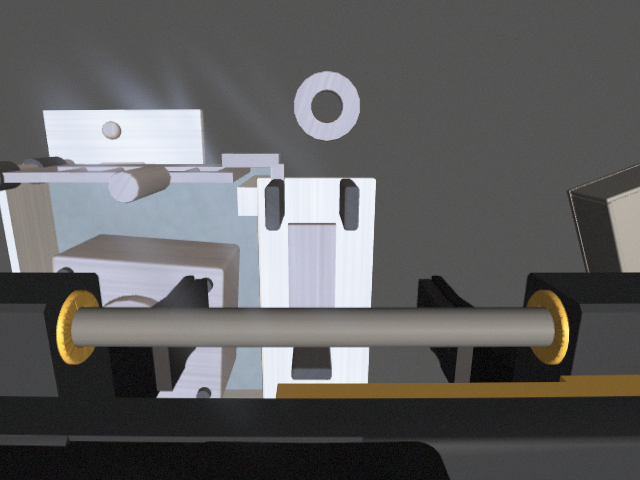

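The wrist view shows the front tabs at (275,205) and (348,205), within 1 mm of prediction, and the rear pair squeezed. I'll descend and squeeze the front catch.

Request:
pendant --increments '[0.087,0.02,0,0,0,0.087,0.0276,0,0.01,0,0.087,0.0276,0,0.035,0,0.087,0.0276,0,0.06,0,0.087,0.0276,0,0.079,0]'

```text
t: 12.7
position: [0.5743, 0.07, 0.1066]
tool_rot: [-0.254, -3.131, 0.001]
force: [-0.0, -0.4, 0.6]
finger_gap: 0.087
gripper_force: 0.0
```

Request:
pendant --increments '[0.065,0,0,0,0,0.055,0,0,0,0,0.045,0,0,0,0,0.035,0,0,0,0,0.025,0,0,0,0]' --squeeze 20

```text
t: 13.2
position: [0.5749, 0.0704, 0.1083]
tool_rot: [0.25, 3.131, -0.0]
force: [-0.4, -0.3, -0.2]
finger_gap: 0.0546
gripper_force: 0.0
```

Request:
pendant --increments '[0.02,0,0,0,0,0.02,0,0,0,0,0.02,0,0,0,0,0.02,0,0,0,0,0.02,0,0,0,0]' --squeeze 20

```text
t: 13.7
position: [0.5748, 0.0698, 0.1079]
tool_rot: [0.25, 3.131, -0.001]
force: [-1.4, -3.2, 5.9]
finger_gap: 0.0292
gripper_force: 20.0
```

Request:
pendant --increments '[0.04,0,0,0,0,0.06,0,0,0,0,0.087,0,0,0,0,0.087,0,0,0,0,0.087,0,0,-0.01,0]'

```text
t: 14.2
position: [0.5738, 0.0702, 0.1167]
tool_rot: [-0.249, -3.13, 0.0]
force: [-0.8, -0.7, 0.3]
finger_gap: 0.0616
gripper_force: 0.0
```

Request:
pendant --increments '[0.087,0,0,-0.03,0,0.087,0,0,-0.07,0.05,0.08,0,-0.03,-0.08,0.18,0.07,0,-0.06,-0.08,0.32,0.06,0,-0.08,-0.08,0.46]'

```text
t: 14.7
position: [0.562, -0.0106, 0.1987]
tool_rot: [0.967, 2.988, -0.001]
force: [0.5, 0.9, -0.6]
finger_gap: 0.0707
gripper_force: 0.0
```

Request:
pendant --increments '[0.06,0,0,0,0.14,0.06,0,0,0,0.28,0.06,0,0,0,0.42,0.06,0,0,0,0.56,0.06,0,0,0,0.7]'

```text
t: 15.2
position: [0.562, -0.0083, 0.1984]
tool_rot: [1.931, 2.477, 0.001]
force: [0.3, 0.7, -0.6]
finger_gap: 0.0602
gripper_force: 0.0
```

Request:
pendant --increments '[0.06,0,0,0,0.14,0.06,0,0,0,0.28,0.06,0,0,0,0.41,0.06,0,0,0,0.41,0.06,0,0,0,0.41]'

```text
t: 15.7
position: [0.5619, -0.0084, 0.198]
tool_rot: [2.385, 2.044, 0.0]
force: [0.0, 0.2, 0.1]
finger_gap: 0.0602
gripper_force: 0.0
```

```bash
python3 - <<'E'
from tabs import *
to((.5475,-.0199,.107),-.157)
s=ctrl.observe();c=cams.read_camera("wrist");cv2.imwrite("pics/w4.png",c["color"])
print(proj(c,(.5475,-.0199,.145),s))
E
```

```text
t 15.7 pos [ 0.5619 -0.0084  0.198 ] shift [-0.0136 -0.0126  0.091 ] ylineangle -0.154 tilt z [ 5.e-04 -1.e-04 -1.e+00] q7 -0.402
turn 0.003 or 3.145 -3.138
[289.15145686 287.78314148]
```

View pics/w4.png

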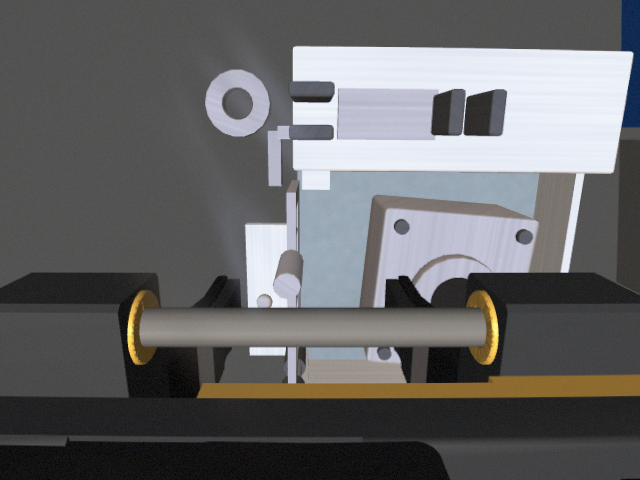

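The wrist view shows the post at (288,285) as predicted, both catches closed, and the gate free. I'll descend onto the post and grip it.

Request:
pendant --increments '[0.06,-0.0136,-0.0126,0,0,0.06,-0.0136,-0.0126,0.01,0.003,0.06,-0.0136,-0.0126,0.035,0.003,0.06,-0.0136,-0.0126,0.065,0.003,0.06,-0.0136,-0.0126,0.09,0.003]'

```text
t: 16.25
position: [0.5471, -0.0199, 0.1058]
tool_rot: [-2.391, -2.038, 0.0]
force: [-0.0, -0.3, 0.9]
finger_gap: 0.06
gripper_force: 0.0
```

Request:
pendant --increments '[0.05,0,0,0,0,0.03,0,0,0,0,0.01,0,0,0,0,0.01,0,0,0,0,0.005,0,0,0,0]' --squeeze 25

```text
t: 16.75
position: [0.5479, -0.0201, 0.1085]
tool_rot: [2.392, 2.035, 0.001]
force: [-0.1, 0.6, -0.6]
finger_gap: 0.0277
gripper_force: 0.0
```

Request:
pendant --increments '[0.005,0,0,0,0,0.005,0,0,0,0,0.005,0,0,0,0]' --squeeze 25

```text
t: 17.05
position: [0.5472, -0.02, 0.1079]
tool_rot: [2.393, 2.036, -0.0]
force: [-2.8, 0.6, 4.8]
finger_gap: 0.0153
gripper_force: 25.0
```

Now the first half radian along the arc.

Request:
pendant --increments '[0.005,-0.0005,-0.0105,0,-0.1,0.005,-0.0021,-0.0209,0,-0.2,0.005,-0.0047,-0.031,0,-0.3,0.005,-0.0083,-0.0409,0,-0.4,0.005,-0.0129,-0.0503,0,-0.5]' --squeeze 30

```text
t: 17.55
position: [0.4968, -0.0236, 0.108]
tool_rot: [1.807, 2.567, 0.005]
force: [6.2, 4.5, -4.9]
finger_gap: 0.0151
gripper_force: 30.0
```

```bash
python3 -c "
from h import *
to((.5475,-.0199,.107))
import numpy as np
from rig import ctrl, cams, finish_job
p=ctrl.observe()['position'][:2]-np.array([.53165,-.12353]);print(np.hypot(*p),np.arctan2(p[1],p[0])-1.414)"
```

```text
t 17.55 pos [ 0.4968 -0.0236  0.108 ] shift [-0.0136  0.049   0.0012] ylineangle 0.344 tilt z [ 0.0038  0.0015 -1.    ] q7 0.105
0.10579897863599781 0.4927801350250025
```

```bash
cat > ang.py <<'E'
from h import *
from rig import ctrl, cams, finish_job
s=ctrl.observe();p=s['position'][:2]-np.array([.53165,-.12353]);print("r",np.hypot(*p),"ang",np.arctan2(p[1],p[0])-1.414,"f",s["force"].round(1));to((.428,-.107,.107),1.414)
E
```

Request:
pendant --increments '[0.005,-0.0005,-0.0105,0,-0.1,0.005,-0.0021,-0.0209,0,-0.2,0.005,-0.0047,-0.031,0,-0.3,0.005,-0.0083,-0.0409,0,-0.4,0.005,-0.0129,-0.0503,0,-0.5]' --squeeze 40

```text
t: 18.05
position: [0.4521, -0.0522, 0.1078]
tool_rot: [-1.116, -2.936, -0.002]
force: [-3.5, 6.0, 7.5]
finger_gap: 0.0147
gripper_force: 40.0
```

Request:
pendant --increments '[0.005,-0.0005,-0.0105,0,-0.1,0.005,-0.0021,-0.0209,0,-0.2,0.005,-0.0047,-0.031,0,-0.3,0.005,-0.0083,-0.0409,0,-0.4,0.005,-0.0129,-0.0503,0,-0.5]' --squeeze 40

```text
t: 18.55
position: [0.4272, -0.0986, 0.1077]
tool_rot: [-0.355, -3.118, -0.001]
force: [-9.8, 6.6, 13.3]
finger_gap: 0.0153
gripper_force: 40.0
```

```bash
python3 ang.py
```

```text
r 0.10738920228308099 ang 1.4929921792046714 f [-9.8  6.6 13.3]
t 18.55 pos [ 0.4272 -0.0986  0.1077] shift [-0.0027 -0.008   0.0007] ylineangle 1.344 tilt z [-0.003  0.001 -1.   ] q7 1.368
turn -0.07 or 3.072 -3.211
```

Request:
pendant --increments '[0.005,0.001,-0.003,-0.0005,-0.03,0.005,0.001,-0.006,-0.001,-0.06,0.005,0.001,-0.0085,-0.001,-0.08,0.005,0.001,-0.0085,-0.001,-0.08,0.005,0.001,-0.0085,-0.001,-0.08]' --squeeze 40

```text
t: 19.05
position: [0.4255, -0.1068, 0.108]
tool_rot: [0.238, 3.132, 0.002]
force: [3.9, 3.5, -10.6]
finger_gap: 0.0145
gripper_force: 39.9
```

Request:
pendant --increments '[0.005,0,0,0,0,0.005,0,0,0,0]'

```text
t: 19.25
position: [0.4255, -0.1068, 0.108]
tool_rot: [0.238, 3.132, 0.002]
force: [3.4, 3.8, -9.6]
finger_gap: 0.0151
gripper_force: 39.9
```

```bash
python3 ang.py
python3 - <<'E'
from rig import ctrl, cams, finish_job
import cv2,numpy as np
a=cams.read_camera("scene")["color"][205:345,255:415];b=cams.read_camera("side")["color"][150:290,255:415]
f=lambda i:cv2.resize(i,(400,350),interpolation=cv2.INTER_CUBIC)
cv2.imwrite("pics/fin.png",np.hstack([f(a),f(b)]))
E
```

```text
r 0.10750751766721081 ang 1.5712621998582488 f [ 3.4  3.8 -9.6]
t 19.25 pos [ 0.4255 -0.1068  0.108 ] shift [-0.0025  0.0002  0.001 ] ylineangle 1.419 tilt z [ 2.0e-04  1.1e-03 -1.0e+00] q7 1.465
turn 0.005 or 3.147 -3.136
```

View pics/fin.png

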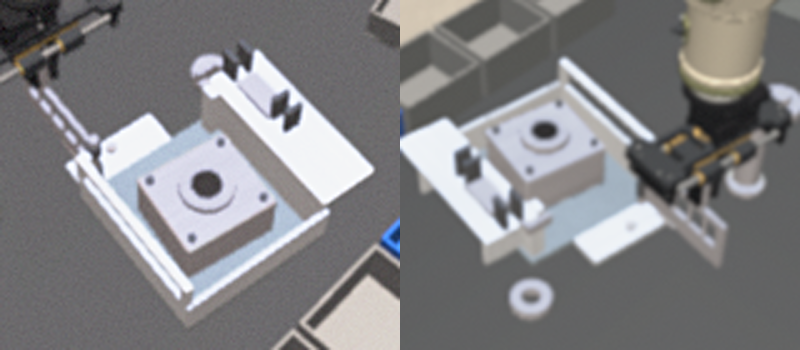

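The final picture shows the gate standing square to the front and held at its post, with gate foot at (720,245) in the right half. The sleeve is upright at (745,175), both catches are squeezed, and the bearing and housing are untouched.

```bash
python3 -c "
from rig import ctrl, cams, finish_job
print(finish_job())"
```

```text
the job is handed in; nothing more can be done
None
```

I handed the job in at about 19 s: the sleeve stands clear of the gate, the rear then front catches are fully squeezed, and the fingers hold the gate open at about 1.57 rad (square); the hand-in printed no verdict.

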